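# Dock and lock the slide carrier on the light base

### The job

Load the slide carrier onto the light base: pull the black lock knob straight out until it clicks into its open position, then lower the carrier, by its grip bar, over the two dowel pins so that it lies flat on the deck. Then push the knob fully home so that its steel toe locks the carrier down.

Things in the scene. Friction and masses are not known exactly. Their poses are not given: they have to be found in the camera images.
- light_base: fixed low light box for slides: pale grey housing, black deck 30 mm above the bench. Origin on the bench under the midpoint between its two pins; x points away from the lock knob, y along the line of the pins, z up. Housing from x = -75 to +55 mm, y = -100 to +100 mm. An aluminium latch guide stands on the deck at x = -72 to -50 mm, y = -22 to +22 mm, its top 53 mm above the bench
- deck_centre (a point): on the top face of the deck (30 mm above the bench), midway between the two pins; axes as light_base. The carrier's origin comes to lie here
- pin_left (a point): top of the dowel pin at y = +68 mm of the light base. Both pins are upright steel dowels of 8 mm diameter that stand 16 mm out of the deck; the upper 6 mm taper to a 3 mm tip
- pin_right (a point): top of the dowel pin at y = -68 mm of the light base, like the other
- lock_knob (a joint): travel of the lock knob along the light base's -x: 0 = home (steel toe 9 mm over the seated carrier's front edge, 2 mm above it; it bars the way down), 0.014 m = fully out (toe 5 mm clear of the carrier, red band on the shaft shows). A sprung detent holds the knob at either end and draws it to the nearer one; moving it over takes about 5 N
- knob_grip (a point): middle of the lock knob, on its axis, 43 mm above the bench; moves with the knob; axes as light_base. Black knurled knob of 24 mm diameter, 18 mm long along the base's x, 8 mm free of the latch guide when home; can be pinched from above, fingers closing along the base's y
- slide_carrier: loose grey plate with two glass slides, 0.2 to 0.4 kg: 90 (x) x 170 (y) x 8 mm, flat on the bench at first. Origin at the centre of its underside, z up. Two 10 mm through holes at x = 0, y = +68 and -68 mm take the pins. Black grip bar on its middle: 14 mm wide (y), 56 mm long (x), from 8 to 36 mm above the underside. Same when turned half round; may be docked either way

How it is judged:
By the outcome, as a careful person would: the job done as asked, in the order asked, and still so for the second after the job is handed in, with the robot touching nothing.
It also fails if it takes over 56 s, if anything falls off the work surface, if the arm or the gripper's body presses on something with over 40 N, if the wrist force passes 120 N, or if a joint passes its speed limit or range.

### The arm

A 6-joint arm with a two-finger parallel gripper is mounted at the origin on a cart in front of the work surface, level with it; the furniture and walls round the work are solid. World frame = base frame: x ahead of the robot, y to its left, z up, the work surface at z = 0. Lengths are in mm, angles in degrees, forces in N, time in s.
With the tool pointing down it reaches from about 300 to 850 mm from the base axis. Payload 4.2 kg.
Tool frame: the origin (TCP) lies midway between the tips of the shut fingers; the grasp point (between the pads) lies 19 mm behind it (env.grasp_offset is the distance from the TCP to the grasp point, in mm); z points along the fingers, y is the line along which they close (so a half turn about z gives the same grasp; the last joint's range is limited). The gripper opens to 91 mm and grips with 3 to 60 N. Pads are 32 mm wide; open, the fingers measure 118 mm over their backs; the gripper's body (76 mm by 178 mm) begins 60 mm behind the grasp point.
Start: joints at [-75.688, 18.312, 89.639, -0, 72.044, -1.146], TCP at [153.262, -554.215, 213.976] pointing down, gripper open.
Joint ranges: [-177.97, 177.97], [-48.28, 115.42], [12.27, 149.76], [-77.06, 257.06], [2.81, 150.46], [-146.56, 146.56]. Speed limits (degrees/s): [147.25, 147.25, 180, 180, 180, 180].

### API

Orientations are given as [roll, pitch, yaw] about the fixed x, y, z axes, in that order (R = Rz(yaw) Ry(pitch) Rx(roll)).
In Python, from workcell import env, optics gives the robot as it stands. The module is installed in compiled form; this text tells all that it offers.
- The arm moves only by the tool send_rows, never from a script. Its argument "targets" is a list that holds one entry, the list of rows, each a list of 7 numbers: the turn, a rotation vector about the world's x, y, z scaled (see below), then the shift along the world's x, y, z scaled (see below), then the closure, from -1 (fully open) to 1 (shut). In form: [[[rx, ry, rz, x, y, z, gripper], ...]]. A call has 1 to 12 rows; each row shifts and turns the commanded pose from where the row before left it; what a row does not reach is not made up. The controller multiplies each number of a shift by 0.2 m and each number of a turn by pi/2 rad. A row lasts 1/10 s, in which the tool goes at most 50 mm and 8.59 degrees, less where a joint would pass 70% of its speed; a pose out of reach is approached as far as the arm can. A call with a number of a shift or a turn outside -1 to 1 is refused whole. A call with a gripper value outside its range is refused whole. The fingers move at their own pace and stop on an object; "grip_force" is the grip in N (left out, the last holds). Time passes only in rows, so rows that do not move let the fingers close. It gives the time, the measured TCP pose, the force, the opening and the grip force at its end, in the units of the state.
- env.state(): the state, without advancing time (a new reading comes with each control period).
- optics.grab_frame(name): name is "scene" or "side" or "wrist"; returns (picture, depth): 480x640x3 uint8, red, green, blue; 480x640 float32, mm along the optical axis (not along the pixel's ray), 0 where there is no reading.
- optics.camera_info(name): a dict with "camera_matrix" (3x3 intrinsics, pixels), "k1" (the pictures are not rectified: a ray, as slopes to the right and down, at radius r is drawn at 1 + k1 r^2 times it, then the intrinsics apply), "R" (3x3) and "t" (3): a world point X has camera coordinates R X + t; the wrist camera has in their place "mount" (4x4, takes a point from camera to tool coordinates, whose origin is the TCP and whose axes are the flange's). Camera axes: x right, y down, z forward; pixel columns grow to the right and rows downward; lengths in mm; the calibration is good to about 2 mm. A picture is of the moment at which its call begins: read the wrist's pose just before it. camera_info takes no time and is no camera call.
- env.job_done(): hands the job in; it is judged then, once.
Trained networks look in the newest picture that a camera, given by its name, has taken for a name from the list of things; names that differ only in an ending like _2 or _b are one class to them, and where a whole thing is asked for, a point or a joint stands for the part that bears it (a point fixed in the world has none). Each returns a list of dicts, best first, with "conf" (0 to 1); they miss things now and then, are a little off and sometimes report something else, mostly with a low value. They report only what shows in the picture. A call takes as long as a camera call.
- optics.silhouettes(camera, name): "mask" (480x640 bool, what is visible of it) and "at" ([column, row] in pixels, amid what is visible of it).
- optics.place_of(camera, name): "at" ([column, row] in pixels: a listed point, or the origin of a listed thing).
The state is a dict: "time_s": time; "qpos": joint angles; "qvel": joint speeds; "effort": joint torques, N m; "ee_pos": TCP position; "ee_rot": TCP orientation; "force": force on the tool from outside, world axes, zero at the start; "torque": the same for the moment, N m; "gripper_width": finger opening in mm; "gripper_force": force on a finger pad.
Only numpy, scipy, OpenCV 4.12 (cv2) and the standard library are available. Lean on these libraries where they do the work, as an engineer would, in place of code of your own. Each camera call takes 0.05 s, during which the arm holds its last target. There are 200 camera calls.

## Working session

There is one attempt and no reset: what is moved stays moved. The work goes in short steps, Python scripts to look and compute and a tool call to move; the robot and the scene stay as the last step left them, time stands still between calls to the robot, and variables do not carry over. Pictures are saved under pics/ and viewed, at most 10 in all, crops included, and the job is handed in when it is done.

Besides the shell and the picture viewer there is one more tool, called after "Emit:" by a JSON object that holds its "name" and its "arguments", one argument or row to a line. send_rows: Moves the arm, as the interface text tells. Its arguments: {"type":"object","properties":{"targets":{"type":"array"},"grip_force":{"type":"number"}},"required":["targets"]}

```bash
mkdir -p pics; cat > h.py <<'E'
import numpy as np, cv2
from workcell import env, optics
from scipy.spatial.transform import Rotation as Ro
def pose():
    s=env.state(); T=np.eye(4); T[:3,:3]=Ro.from_euler('xyz',s['ee_rot'],degrees=True).as_matrix(); T[:3,3]=s['ee_pos']; return T
def ext(name):
    ci=optics.camera_info(name)
    if 'mount' in ci: M=pose()@np.array(ci['mount'])
    else:
        M=np.eye(4); R=np.array(ci['R']); M[:3,:3]=R.T; M[:3,3]=-R.T@np.array(ci['t'])
    return ci,M   # cam->world
def ray(ci,px):
    K=np.array(ci['camera_matrix']); px=np.atleast_2d(np.array(px,float))
    d=(px-K[:2,2])/[K[0,0],K[1,1]]; u=d.copy()
    for _ in range(20): u=d/(1+ci['k1']*(u**2).sum(1,keepdims=True))
    return np.c_[u,np.ones(len(u))]
def at_z(ci,M,px,z):
    r=ray(ci,px)@M[:3,:3].T; o=M[:3,3]; return o+r*((z-o[2])/r[:,2])[:,None]
def at_d(ci,M,px,dep):
    return (ray(ci,px)*np.atleast_1d(dep)[:,None])@M[:3,:3].T+M[:3,3]
def proj(ci,M,X):
    X=np.atleast_2d(X); c=(X-M[:3,3])@M[:3,:3]; u=c[:,:2]/c[:,2:]; u=u*(1+ci['k1']*(u**2).sum(1,keepdims=True))
    K=np.array(ci['camera_matrix']); return u*[K[0,0],K[1,1]]+K[:2,2]
E
python3 - <<'E'
from h import *
ims=[]
Z=dict(light_base=0,deck_centre=30,pin_left=46,pin_right=46,knob_grip=43,slide_carrier=0)
s=env.state(); print(s['ee_pos'],s['ee_rot'],s['gripper_width'],env.grasp_offset)
for n in ['scene','side']:
    ci,M=ext(n); im,d=optics.grab_frame(n); ims.append(im); print(n,M[:3,3])
    for k,z in Z.items():
        for r in optics.place_of(n,k)[:2]: print(n,k,round(r['conf'],2),np.round(r['at']),np.round(at_z(ci,M,[r['at']],z)[0],1))
cv2.imwrite('pics/a.png',ims[0][:,:,::-1]);cv2.imwrite('pics/b.png',ims[1][:,:,::-1])
E
```

```text
[ 153.1491948  -553.69952017  213.14101984] [-1.79901087e+02 -4.23481207e-03  1.54577386e+01] 91.43536070915009 18.8
scene [-42.50446918 561.69115745 725.47459181]
scene light_base 0.97 [361. 235.] [ 537.3 -156.4    0. ]
scene deck_centre 0.82 [362. 222.] [ 542.1 -164.7   30. ]
scene deck_centre 0.68 [243. 314.] [523.1 203.8  30. ]
scene pin_left 0.83 [338. 230.] [547.1 -90.8  46. ]
scene pin_right 0.83 [380. 203.] [ 544.2 -234.9   46. ]
scene pin_right 0.69 [245. 311.] [513.  204.5  46. ]
scene knob_grip 0.7 [359. 233.] [ 510.4 -116.6   43. ]
scene knob_grip 0.55 [390. 231.] [ 463.4 -169.    43. ]
scene slide_carrier 0.68 [245. 312.] [549.7 183.2   0. ]
side [235.98726578 674.91870803 474.2011662 ]
side light_base 0.81 [346. 229.] [ 547.1 -166.5    0. ]
side deck_centre 0.7 [346. 214.] [ 554.2 -179.8   30. ]
side pin_left 0.75 [335. 228.] [539.9 -79.6  46. ]
side pin_right 0.95 [359. 199.] [ 543.2 -239.2   46. ]
side knob_grip 0.44 [387. 224.] [ 448.5 -149.5   43. ]
side knob_grip 0.18 [346. 214.] [ 545.2 -155.8   43. ]
side slide_carrier 0.95 [270. 319.] [545.1 186.    0. ]
```

View pics/a.png

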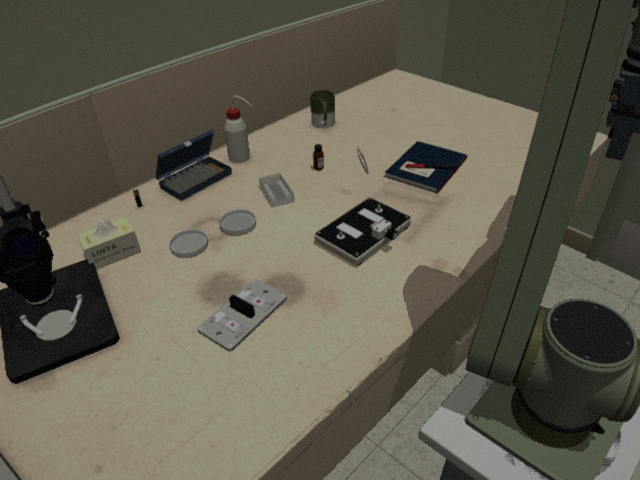

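View pics/b.png

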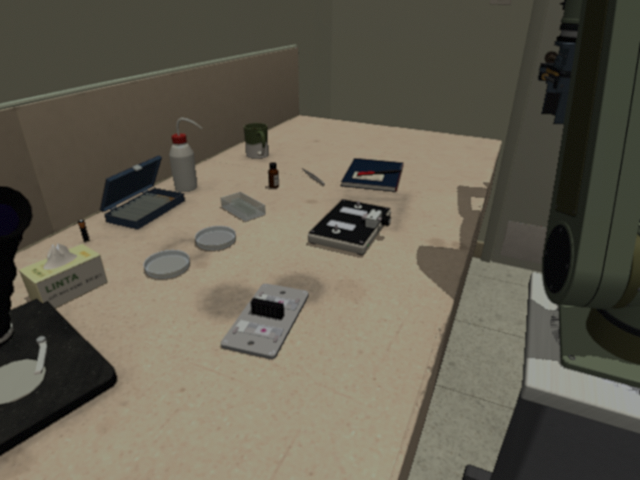

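Scene: light base near (543,-163), its knob facing the robot (px 390,230). The carrier is near (547,185), grip bar at px (242,306). Moving over the base for a close look.

Emit:
{"name": "send_rows", "arguments": {
  "targets": [
    [[0,0,-0.0143,0.12,0.162,0.05,-1],[0,0,-0.0143,0.12,0.162,0.05,-1],[0,0,-0.0143,0.12,0.162,0.05,-1],[0,0,-0.0143,0.12,0.162,0.05,-1],[0,0,-0.0143,0.12,0.162,0.05,-1],[0,0,-0.0143,0.12,0.162,0.05,-1],[0,0,-0.0143,0.12,0.162,0.05,-1],[0,0,-0.0143,0.12,0.162,0.05,-1],[0,0,-0.0143,0.12,0.162,0.05,-1],[0,0,-0.0143,0.12,0.162,0.05,-1],[0,0,-0.0143,0.12,0.162,0.05,-1],[0,0,-0.0143,0.12,0.162,0.05,-1]]
  ]
}}

```text
time_s: 1.9
ee_pos: [441.9, -163.9, 334.6]
ee_rot: [180.0, -0.0, -0.0]
force: [-0.2, -0.5, 0.2]
gripper_width: 91.1
gripper_force: 0.0
```

```bash
cat > look.py <<'E'
from h import *
import sys
Z=dict(deck_centre=30,pin_left=46,pin_right=46,knob_grip=43,slide_carrier=0)
s=env.state(); print(s['time_s'],s['ee_pos'],s['ee_rot'],s['force'])
ci,M=ext('wrist'); im,d=optics.grab_frame('wrist'); print(np.round(M,2))
cv2.imwrite(sys.argv[1],im[:,:,::-1])
for k in sys.argv[2:]:
    for r in optics.place_of('wrist',k)[:2]:
        a=np.round(r['at']).astype(int); print(k,round(r['conf'],2),np.round(r['at'],1),np.round(at_z(ci,M,[r['at']],Z[k])[0],1),'depth pt',np.round(at_d(ci,M,[r['at']],d[a[1],a[0]])[0],1))
E
python3 look.py pics/c.png deck_centre pin_left pin_right knob_grip
```

```text
1.9 [ 441.93898177 -163.91427379  334.6296285 ] [ 1.79972513e+02 -3.47448484e-02 -3.42137803e-02] [-0.20906649 -0.48864086  0.18677022]
[[-0.0000e+00 -9.7000e-01 -2.3000e-01  5.0666e+02]
 [-1.0000e+00  0.0000e+00 -0.0000e+00 -1.6473e+02]
 [ 0.0000e+00  2.3000e-01 -9.7000e-01  5.0467e+02]
 [ 0.0000e+00  0.0000e+00  0.0000e+00  1.0000e+00]]
deck_centre 0.81 [320.7 105.9] [ 542.3 -164.3   30. ] depth pt [ 542.4 -164.3   28.7]
pin_left 0.73 [263.  101.2] [ 546.3 -101.7   46. ] depth pt [ 546.8 -100.9   39.8]
pin_left 0.73 [ 40.6 106.6] [546.6 152.3  46. ] depth pt [549.9 178.5   8. ]
pin_right 0.74 [384.2 105.5] [ 541.7 -233.3   46. ] depth pt [ 543.  -235.8   29.5]
knob_grip 0.78 [322.8 182.2] [ 457.8 -166.6   43. ] depth pt [ 459.1 -166.5   55.4]
```

View pics/c.png

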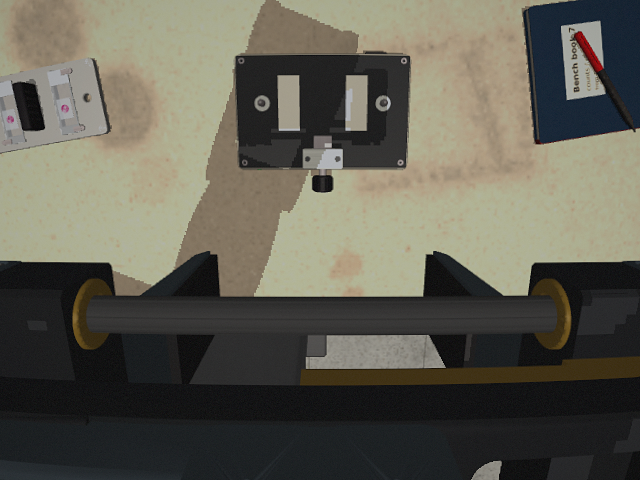

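The base lies almost axis-aligned: pins at px (262,102) and (383,102), knob at (322,182), carrier corner at left. Going closer.

Emit:
{"name": "send_rows", "arguments": {
  "targets": [
    [[0,0,0,0.035,0,-0.22,-1],[0,0,0,0.035,0,-0.22,-1],[0,0,0,0.035,0,-0.22,-1],[0,0,0,0.035,0,-0.22,-1],[0,0,0,0,0,0,-1],[0,0,0,0,0,0,-1]]
  ]
}}

```text
time_s: 2.75
ee_pos: [468.7, -166.4, 158.3]
ee_rot: [-180.0, 0.1, -0.1]
force: [1.2, -0.2, 0.0]
gripper_width: 91.4
gripper_force: 0.0
```

```bash
python3 look.py pics/d.png deck_centre pin_left pin_right knob_grip
```

```text
2.75 [ 468.6611697  -166.42864774  158.32942693] [-1.79997932e+02  6.78995265e-02 -7.50928984e-02] [ 1.1616991  -0.24681293  0.0143452 ]
[[-0.0000e+00 -9.7000e-01 -2.4000e-01  5.3369e+02]
 [-1.0000e+00  0.0000e+00  0.0000e+00 -1.6738e+02]
 [-0.0000e+00  2.4000e-01 -9.7000e-01  3.2825e+02]
 [ 0.0000e+00  0.0000e+00  0.0000e+00  1.0000e+00]]
deck_centre 0.67 [318.  119.6] [ 546.1 -165.    30. ] depth pt [ 546.1 -165.    28.9]
pin_left 0.94 [219.3 120.5] [545.3 -98.5  46. ] depth pt [545.4 -98.2  44.6]
pin_right 0.81 [419.6 119.5] [ 545.7 -233.7   46. ] depth pt [ 545.8 -233.8   45.4]
knob_grip 0.78 [318.2 246.8] [ 456.2 -165.    43. ] depth pt [ 458.9 -165.1   53. ]
```

View pics/d.png

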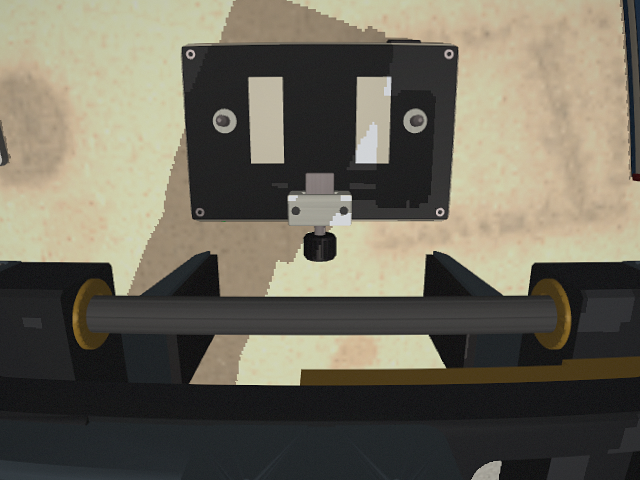

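Close view: washers at about (224,120) and (415,120), the pin tips a little outward, knob at (320,246). Computing precise centres.

```bash
python3 - <<'E'
from h import *
ci,M=ext('wrist'); im,d=optics.grab_frame('wrist'); g=im.max(2)
P=[]
for cx in (224,415):
    m=np.zeros_like(g); m[104:137,cx-17:cx+17]=1; m&=(g>90)
    c,_=cv2.findContours(m,cv2.RETR_EXTERNAL,cv2.CHAIN_APPROX_NONE); c=cv2.convexHull(max(c,key=cv2.contourArea)); (e,ax,an)=cv2.fitEllipse(c)
    print(e,ax); P.append(at_z(ci,M,[e],30)[0]); print(P[-1])
print('yaw',np.degrees(np.arctan2(-(P[0]-P[1])[0],(P[0]-P[1])[1])),np.mean(P,0),np.linalg.norm(P[0]-P[1]))
scr=at_z(ci,M,[(190.5,54.5),(448.5,54.5),(439.5,212),(200,212)],30); print(scr, scr.mean(0))
# knob points from depth
V,U=np.mgrid[225:265,298:345]; V=V.ravel();U=U.ravel(); X=at_d(ci,M,np.c_[U,V],d[V,U]); k=X[(X[:,2]>40)&(g[V,U]<70)]
print('knob',len(k),k.min(0),k.max(0),np.median(k,0)); t=k[k[:,2]>50]; print(t.min(0),t.max(0),t.mean(0))
X=at_d(ci,M,np.c_[U*0+200+U-298,V*0+100+V-225],d[V-125,U-98]); print('pin',X[X[:,2]>40].mean(0))
E
```

```text
(225.25440979003906, 123.615478515625) (23.474702835083008, 24.305320739746094)
[545.91611706 -98.08668042  30.        ]
(414.174072265625, 123.83562469482422) (23.123531341552734, 24.58730697631836)
[ 545.67270818 -233.94138341   30.        ]
yaw -0.10265589675661692 [ 545.79441262 -166.01403192   30.        ] 135.85492105189277
[[ 593.81113369  -75.36745594   30.        ]
 [ 593.70725233 -256.47119419   30.        ]
 [ 481.31471422 -256.18812055   30.        ]
 [ 481.46541359  -75.73306755   30.        ]] [ 537.57462846 -165.93995956   30.        ]
knob 806 [ 448.22085795 -177.08254248   41.2607547 ] [ 534.30256416 -154.41374172  330.38763322] [ 458.55279899 -166.13171754   51.60702036]
[ 448.55655248 -176.15170989   50.00504802] [ 534.30256416 -156.19810853  330.38763322] [ 457.96410313 -166.1019103    54.06630442]
pin [ 545.37902483 -102.28474139   57.84502274]
```

Emit:
{"name": "send_rows", "arguments": {
  "targets": [
    [[0,0,0,-0.0935,0.002,-0.15,-0.2],[0,0,0,0,0,-0.2,-0.2],[0,0,0,0,0,-0.15,-0.2],[0,0,0,0,0,-0.1,-0.2],[0,0,0,0,0,-0.05,-0.2],[0,0,0,0,0,0,-0.2],[0,0,0,0,0,0,-0.2]]
  ],
  "grip_force": 35
}}

```text
time_s: 3.75
ee_pos: [451.5, -165.4, 29.0]
ee_rot: [180.0, -0.1, 0.0]
force: [-0.2, 0.1, -0.2]
gripper_width: 54.7
gripper_force: 0.0
```

Emit:
{"name": "send_rows", "arguments": {
  "targets": [
    [[0,0,0,0,0,0,1],[0,0,0,0,0,0,1],[0,0,0,0,0,0,1],[0,0,0,0,0,0,1],[0,0,0,0,0,0,1],[0,0,0,0,0,0,1],[0,0,0,0,0,0,1],[0,0,0,0,0,0,1]]
  ]
}}

```text
time_s: 4.55
ee_pos: [450.7, -165.1, 28.2]
ee_rot: [180.0, -0.0, 0.0]
force: [-1.0, -0.8, 3.6]
gripper_width: 21.5
gripper_force: 35.0
```

Emit:
{"name": "send_rows", "arguments": {
  "targets": [
    [[0,0,0,-0.015,0,0,1],[0,0,0,-0.015,0,0,1],[0,0,0,-0.015,0,0,1],[0,0,0,-0.015,0,0,1],[0,0,0,-0.015,0,0,1],[0,0,0,0,0,0,1],[0,0,0,0,0,0,1]]
  ]
}}

```text
time_s: 5.25
ee_pos: [436.6, -165.1, 28.2]
ee_rot: [180.0, -0.2, -0.0]
force: [4.7, 1.9, 2.3]
gripper_width: 21.2
gripper_force: 35.0
```

```bash
python3 look.py pics/e.png knob_grip
```

```text
5.25 [ 436.61559088 -165.10396109   28.20234138] [ 1.79977963e+02 -1.52567104e-01 -2.01708809e-02] [4.71074868 1.93912818 2.32981451]
[[-0.0000e+00 -9.7000e-01 -2.3000e-01  5.0098e+02]
 [-1.0000e+00  0.0000e+00 -0.0000e+00 -1.6592e+02]
 [ 0.0000e+00  2.3000e-01 -9.7000e-01  1.9838e+02]
 [ 0.0000e+00  0.0000e+00  0.0000e+00  1.0000e+00]]
knob_grip 0.87 [322.8 285.6] [ 443.2 -166.5   43. ] depth pt [ 447.2 -166.5   53.9]
```

View pics/e.png

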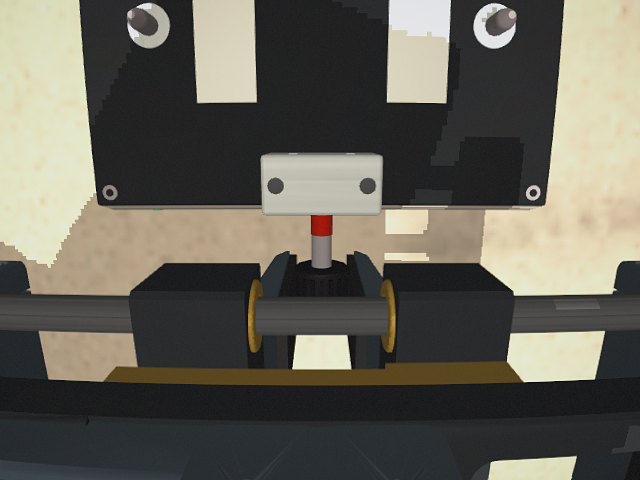

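The red band shows at px (321,225), so the knob is out. Releasing, lifting and checking.

Emit:
{"name": "send_rows", "arguments": {
  "targets": [
    [[0,0,0,0,0,0,-0.2],[0,0,0,0,0,0,-0.2],[0,0,0,0,0,0,-0.2],[0,0,0,0,0,0,-0.2],[0,0,0,0,0,0.1,-0.2],[0,0,0,0,0,0.2,-0.2],[0,0,0,0.08,0,0.2,-0.2],[0,0,0,0.08,0,0.15,-0.2],[0,0,0,0,0,0,-0.2],[0,0,0,0,0,0,-0.2]]
  ]
}}

```text
time_s: 6.35
ee_pos: [467.2, -164.9, 158.0]
ee_rot: [180.0, 0.0, 0.0]
force: [0.2, 0.6, 0.3]
gripper_width: 55.1
gripper_force: 0.0
```

```bash
cat > base.py <<'E'
from h import *
ci,M=ext('wrist'); im,d=optics.grab_frame('wrist'); g=im.max(2)
P=[]
for y in (-98,-234):
    c0=proj(ci,M,[546,y,30])[0].astype(int); m=np.zeros_like(g); r=20
    m[max(0,c0[1]-r):c0[1]+r,c0[0]-r:c0[0]+r]=1; m&=(g>90)
    c,_=cv2.findContours(m,cv2.RETR_EXTERNAL,cv2.CHAIN_APPROX_NONE); c=cv2.convexHull(max(c,key=cv2.contourArea)); (e,ax,an)=cv2.fitEllipse(c)
    P.append(at_z(ci,M,[e],30)[0]); print(c0,e,ax,P[-1])
D=P[0]-P[1]; print('yaw',np.degrees(np.arctan2(-D[0],D[1])),np.mean(P,0),np.linalg.norm(D))
red=(im[:,:,0]>120)&(im[:,:,1]<50)&(im[:,:,2]<50); c0=proj(ci,M,[470,-166,45])[0].astype(int); 
print('red',red[c0[1]-30:c0[1]+40,c0[0]-30:c0[0]+30].sum(),c0)
for r in optics.place_of('wrist','knob_grip')[:1]: print(r['conf'],at_z(ci,M,[r['at']],43))
E
python3 base.py
```

```text
[226 118] (226.2430877685547, 118.32101440429688) (23.67808723449707, 25.090452194213867) [545.98016863 -98.12121602  30.        ]
[417 118] (417.1363525390625, 118.58645629882812) (24.039920806884766, 24.814083099365234) [ 545.82144163 -233.94832623   30.        ]
yaw -0.06695557769345657 [ 545.90080513 -166.03477113   30.        ] 135.82720294984424
red 110 [321 227]
0.6 [[ 442.34545163 -164.37410526   43.        ]]
```

Emit:
{"name": "send_rows", "arguments": {
  "targets": [
    [[0,0,0,0,0.22,0.075,-0.2],[0,0,0,0,0.22,0.075,-0.2],[0,0,0,0,0.22,0.075,-0.2],[0,0,0,0,0.22,0.075,-0.2],[0,0,0,0,0.22,0.075,-0.2],[0,0,0,0,0.22,0.075,-0.2],[0,0,0,0,0.22,0,-0.2],[0,0,0,0,0.21,0,-0.2],[0,0,0,0,0,0,-0.2],[0,0,0,0,0,0,-0.2]]
  ]
}}

```text
time_s: 7.45
ee_pos: [466.4, 184.9, 246.3]
ee_rot: [179.9, 0.2, 0.1]
force: [0.2, -0.4, -0.1]
gripper_width: 54.4
gripper_force: 0.0
```

```bash
python3 look.py pics/f.png slide_carrier; python3 - <<'E'
from h import *
ci,M=ext('wrist'); im,d=optics.grab_frame('wrist')
m=optics.silhouettes('wrist','slide_carrier')[0]['mask']
V,U=np.nonzero(m); X=at_d(ci,M,np.c_[U,V],d[V,U]); ok=(X[:,2]>4)&(X[:,2]<12)
r=cv2.minAreaRect(X[ok,:2].astype(np.float32)); print(ok.sum(),r)
b=X[(X[:,2]>33)&(X[:,2]<40)]; print('bar',len(b),cv2.minAreaRect(b[:,:2].astype(np.float32)),b.mean(0))
E
```

```text
7.45 [466.42565714 184.9108943  246.27710482] [1.79876887e+02 2.03996794e-01 1.27404449e-01] [ 0.1838792  -0.36704524 -0.07439766]
[[ 0.0000e+00 -9.7000e-01 -2.4000e-01  5.3186e+02]
 [-1.0000e+00 -0.0000e+00 -0.0000e+00  1.8457e+02]
 [ 0.0000e+00  2.4000e-01 -9.7000e-01  4.1604e+02]
 [ 0.0000e+00  0.0000e+00  0.0000e+00  1.0000e+00]]
slide_carrier 0.92 [319.9 117.1] [550.6 185.1   0. ] depth pt [549.  185.1  35.1]
15141 ((549.68115234375, 185.21661376953125), (90.15742492675781, 170.72366333007812), 7.798227310180664)
bar 879 ((549.1726684570312, 185.12307739257812), (54.89960479736328, 13.911239624023438), 7.763922691345215) [549.53008496 185.16548342  34.98542001]
```

View pics/f.png

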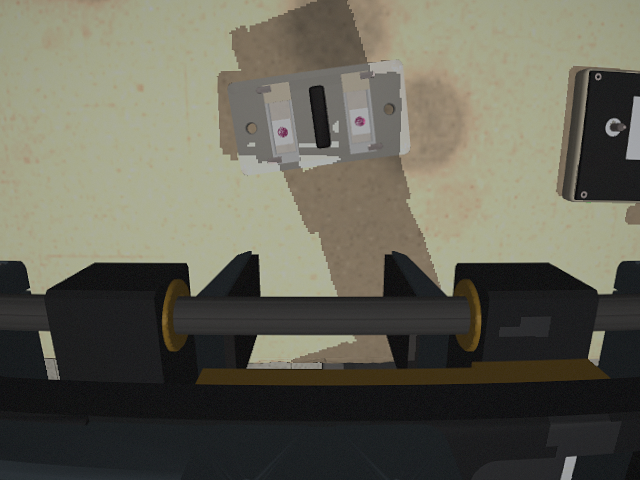

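Carrier at (549.5,185.2), turned +7.8°, dimensions match. Grip bar at px (319,117). Descending on it.

Emit:
{"name": "send_rows", "arguments": {
  "targets": [
    [[0,0,0.029,0.139,0,-0.15,0.34],[0,0,0.029,0.139,0,-0.2,0.34],[0,0,0.0287,0.138,0.002,-0.2,0.34],[0,0,0,0,0,-0.2,0.34],[0,0,0,0,0,-0.2,0.34],[0,0,0,0,0,-0.1,0.34],[0,0,0,0,0,-0.05,0.34],[0,0,0,0,0,0,0.34],[0,0,0,0,0,0,0.34]]
  ]
}}

```text
time_s: 8.55
ee_pos: [551.8, 185.2, 29.1]
ee_rot: [-180.0, -0.1, 7.8]
force: [0.5, 0.6, 0.7]
gripper_width: 30.0
gripper_force: 0.0
```

Emit:
{"name": "send_rows", "arguments": {
  "targets": [
    [[0,0,0,-0.008,0,-0.04,0.34],[0,0,0,0,0,-0.035,0.34],[0,0,0,0,0,0,1],[0,0,0,0,0,0,1],[0,0,0,0,0,0,1],[0,0,0,0,0,0,1],[0,0,0,0,0,0,1],[0,0,0,0,0,0,1]]
  ],
  "grip_force": 40
}}

```text
time_s: 9.35
ee_pos: [549.3, 185.5, 13.1]
ee_rot: [-180.0, -0.0, 7.8]
force: [-0.6, 0.3, -0.4]
gripper_width: 13.7
gripper_force: 40.0
```

Emit:
{"name": "send_rows", "arguments": {
  "targets": [
    [[0,0,0,0,0,0.1,1],[0,0,0,0,0,0.2,1],[0,0,0,0,0,0.1,1],[0,0,0,0,0,0,1]]
  ]
}}

```text
time_s: 9.75
ee_pos: [551.2, 186.0, 95.8]
ee_rot: [-180.0, -0.4, 7.8]
force: [-0.1, 0.7, -2.1]
gripper_width: 13.7
gripper_force: 40.0
```

Emit:
{"name": "send_rows", "arguments": {
  "targets": [
    [[0,0,-0.008,-0.0015,-0.1,0,1],[0,0,-0.008,-0.0015,-0.15,0,1],[0,0,-0.008,-0.0015,-0.16,0,1],[0,0,-0.008,-0.0015,-0.17,0,1],[0,0,-0.008,-0.0015,-0.17,0,1],[0,0,-0.008,-0.0015,-0.17,0,1],[0,0,-0.008,-0.0015,-0.17,0,1],[0,0,-0.008,-0.0015,-0.17,0,1],[0,0,-0.008,-0.0015,-0.17,0,1],[0,0,-0.008,-0.0015,-0.17,0,1],[0,0,-0.0067,-0.0015,-0.155,0,1],[0,0,0,0,0,0,1]]
  ]
}}

```text
time_s: 10.95
ee_pos: [544.8, -168.9, 91.0]
ee_rot: [180.0, 0.1, -0.2]
force: [-1.0, -0.2, -3.0]
gripper_width: 13.7
gripper_force: 40.0
```

```bash
python3 look.py pics/g.png slide_carrier pin_left pin_right
```

```text
10.95 [ 544.79156397 -168.88284129   90.99199481] [ 1.79956436e+02  1.45756212e-01 -2.05940312e-01] [-0.99489374 -0.22105929 -3.02997979]
[[-0.0000e+00 -9.7000e-01 -2.4000e-01  6.1005e+02]
 [-1.0000e+00  0.0000e+00  0.0000e+00 -1.6985e+02]
 [ 0.0000e+00  2.4000e-01 -9.7000e-01  2.6083e+02]
 [ 0.0000e+00  0.0000e+00  0.0000e+00  1.0000e+00]]
slide_carrier 0.59 [318.2 275.9] [ 518.4 -167.6    0. ] depth pt [ 558.2 -168.6  113.1]
pin_right 0.55 [317.9 277.3] [ 533.8 -167.8   46. ] depth pt [ 557.4 -168.4  112.5]
```

View pics/g.png

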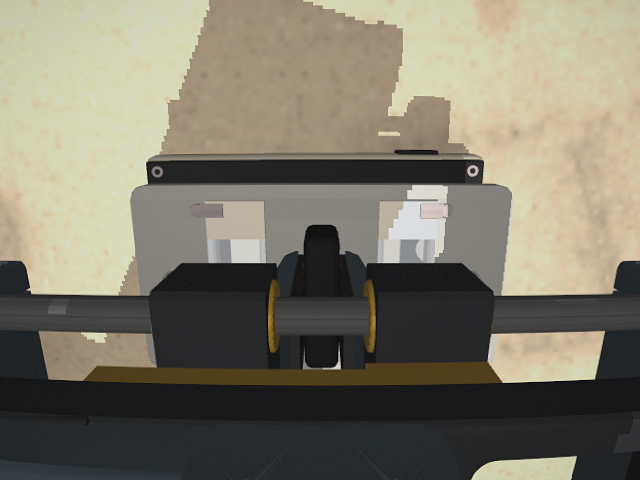

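The carrier hangs level over the base; holes are hidden by the gripper, but its far edge (row 187, cols 132–511) and sides show. I'll measure the edges by depth after settling.

Emit:
{"name": "send_rows", "arguments": {
  "targets": [
    [[0,0,0,0,0,0,1],[0,0,0,0,0,0,1],[0,0,0,0,0,0,1]]
  ]
}}

```text
time_s: 11.45
ee_pos: [545.9, -164.9, 93.0]
ee_rot: [180.0, 0.0, 0.1]
force: [-0.1, 0.8, -2.3]
gripper_width: 13.6
gripper_force: 40.0
```

```bash
cat > car.py <<'E'
from h import *
ci,M=ext('wrist'); s=env.state(); print(np.round(s['ee_pos'],2),np.round(s['ee_rot'],2)); im,d=optics.grab_frame('wrist')
V,U=np.mgrid[150:262,80:560]; V=V.ravel();U=U.ravel(); X=at_d(ci,M,np.c_[U,V],d[V,U])
zt=s['ee_pos'][2]-5; X=X[abs(X[:,2]-zt)<5]
E=[];
for y in np.arange(-75,76,5)-166:
    q=X[abs(X[:,1]-y)<2.5]
    if len(q): E.append([y,q[:,0].max()])
E=np.array(E); p=np.polyfit(E[:,0]+166,E[:,1],1); print('far edge x',p[1],'yaw',-np.degrees(np.arctan(p[0])),'resid',np.std(E[:,1]-np.polyval(p,E[:,0]+166)))
q=X[(X[:,0]>p[1]-30)&(X[:,0]<p[1]-12)]; print('y',q[:,1].min(),q[:,1].max(),(q[:,1].min()+q[:,1].max())/2,'w',np.ptp(q[:,1]),'z',np.median(q[:,2]))
print('z by y',[round(float(np.median(q[abs(q[:,1]-y)<8][:,2])),2) for y in (-240,-92)])
E
python3 car.py
```

```text
[ 545.9  -164.93   92.99] [1.8e+02 0.0e+00 7.0e-02]
far edge x 591.2911467287514 yaw 0.05697074730947616 resid 0.11147003082635695
y -250.8413767875174 -79.9193227965829 -165.38034979205014 w 170.9220539909345 z 87.48724578427165
z by y [87.07, 87.12]
```

Emit:
{"name": "send_rows", "arguments": {
  "targets": [
    [[0,0,0,0,-0.003,-0.08,1],[0,0,0,0,0,-0.06,1],[0,0,0,0,0,0,1],[0,0,0,0,0,0,1],[0,0,0,0,0,0,1]]
  ]
}}

```text
time_s: 12.0
ee_pos: [546.4, -166.3, 65.5]
ee_rot: [180.0, -0.1, 0.0]
force: [0.2, -0.3, -2.4]
gripper_width: 13.7
gripper_force: 40.0
```

```bash
python3 car.py
```

```text
[ 546.35 -166.35   65.46] [ 1.7998e+02 -6.0000e-02  1.0000e-02]
far edge x 591.7387577180147 yaw 0.00012076592472710419 resid 0.11349931342075018
y -252.62422118572584 -81.59392850728358 -167.1090748465047 w 171.03029267844227 z 60.0029510633626
z by y [59.63, 59.56]
```

Emit:
{"name": "send_rows", "arguments": {
  "targets": [
    [[0,0,0,0,0,-0.02,1],[0,0,0,0,0,-0.02,1],[0,0,0,0,0,-0.01,1],[0,0,0,0,0,0,1]]
  ]
}}

```text
time_s: 12.45
ee_pos: [545.5, -166.1, 54.5]
ee_rot: [-180.0, 0.1, 0.0]
force: [0.0, -0.7, -2.9]
gripper_width: 13.5
gripper_force: 40.0
```

Emit:
{"name": "send_rows", "arguments": {
  "targets": [
    [[0,0,0,0,0,-0.02,1],[0,0,0,0,0,-0.015,1],[0,0,0,0,0,0,1],[0,0,0,0,0,0,1]]
  ]
}}

```text
time_s: 12.85
ee_pos: [545.8, -166.2, 47.8]
ee_rot: [180.0, 0.0, 0.0]
force: [-0.4, 0.3, -3.2]
gripper_width: 14.0
gripper_force: 40.0
```

Emit:
{"name": "send_rows", "arguments": {
  "targets": [
    [[0,0,0,0,0,-0.012,1],[0,0,0,0,0,-0.01,1],[0,0,0,0,0,0,1],[0,0,0,0,0,0,1]]
  ]
}}

```text
time_s: 13.25
ee_pos: [545.8, -166.2, 43.5]
ee_rot: [180.0, 0.0, 0.0]
force: [-0.2, -0.4, -3.7]
gripper_width: 13.7
gripper_force: 40.0
```

Emit:
{"name": "send_rows", "arguments": {
  "targets": [
    [[0,0,0,0,0,-0.005,1],[0,0,0,0,0,-0.003,1],[0,0,0,0,0,0,1],[0,0,0,0,0,0,1]]
  ]
}}

```text
time_s: 13.65
ee_pos: [545.9, -166.2, 43.1]
ee_rot: [180.0, -0.0, 0.0]
force: [-2.3, 1.1, 5.5]
gripper_width: 14.1
gripper_force: 40.0
```

Seated with contact. Release, lift, look.

Emit:
{"name": "send_rows", "arguments": {
  "targets": [
    [[0,0,0,0,0,0,0.34],[0,0,0,0,0,0,0.34],[0,0,0,0,0,0,0.34],[0,0,0,0,0,0,0.34],[0,0,0,0,0,0.05,0.34],[0,0,0,0,0,0.2,0.34],[0,0,0,-0.1,0,0.2,0.34],[0,0,0,-0.15,0,0.15,0.34],[0,0,0,-0.15,0,0,-0.2],[0,0,0,0,0,0,-0.2],[0,0,0,0,0,0,-0.2]]
  ]
}}

```text
time_s: 14.75
ee_pos: [466.0, -166.4, 162.8]
ee_rot: [180.0, -0.1, -0.0]
force: [0.2, 0.9, 0.4]
gripper_width: 51.1
gripper_force: 0.0
```

```bash
python3 look.py pics/i.png slide_carrier knob_grip; python3 - <<'E'
from h import *
ci,M=ext('wrist'); im,d=optics.grab_frame('wrist')
V,U=np.mgrid[20:240,120:540]; V=V.ravel();U=U.ravel(); X=at_d(ci,M,np.c_[U,V],d[V,U]); g=im.mean(2)[V,U]
q=X[(abs(X[:,2]-38)<5)&(g>60)&(X[:,0]>500)&(abs(X[:,1]+166)<88)]
A=np.c_[q[:,:2]-[546,-166],np.ones(len(q))]; print('plane',np.linalg.lstsq(A,q[:,2],rcond=None)[0]); print(cv2.minAreaRect(q[:,:2].astype(np.float32)))
E
```

```text
14.75 [ 466.0348504  -166.35634357  162.83715023] [ 1.79959990e+02 -1.10508088e-01 -1.49936130e-02] [0.22946504 0.86962735 0.35411044]
[[-0.0000e+00 -9.7000e-01 -2.3000e-01  5.3053e+02]
 [-1.0000e+00  0.0000e+00 -0.0000e+00 -1.6711e+02]
 [ 0.0000e+00  2.3000e-01 -9.7000e-01  3.3296e+02]
 [ 0.0000e+00  0.0000e+00  0.0000e+00  1.0000e+00]]
slide_carrier 0.62 [320.1 116.2] [ 548.  -166.4    0. ] depth pt [ 544.6 -166.5   65.6]
knob_grip 0.71 [320.8 259.1] [ 443.3 -166.9   43. ] depth pt [ 446.5 -166.9   53.6]
plane [8.28749553e-04 1.53825603e-04 3.76934120e+01]
((546.694091796875, -166.949951171875), (171.09185791015625, 90.09832000732422), 89.9189682006836)
```

View pics/i.png

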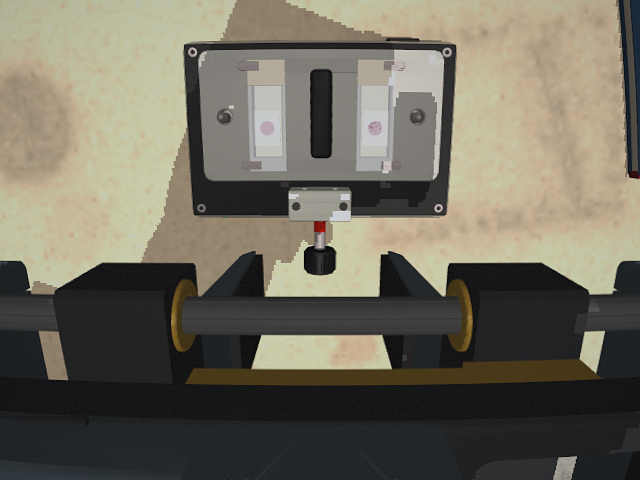

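Carrier lies flat (top 37.7 mm, no tilt) with both pins through its holes at (224,117) and (417,117). The red band is still visible at (320,226). Now the knob.

Emit:
{"name": "send_rows", "arguments": {
  "targets": [
    [[0,0,0,-0.145,0,-0.12,-0.2],[0,0,0,0,0,-0.2,-0.2],[0,0,0,0,0,-0.2,-0.2],[0,0,0,0,0,-0.1,-0.2],[0,0,0,0,0,-0.05,-0.2],[0,0,0,0,0,0,-0.2],[0,0,0,0,0,0,-0.2]]
  ]
}}

```text
time_s: 15.65
ee_pos: [437.9, -166.5, 28.5]
ee_rot: [180.0, -0.1, 0.0]
force: [0.4, -0.3, -0.1]
gripper_width: 54.6
gripper_force: 0.0
```

Emit:
{"name": "send_rows", "arguments": {
  "targets": [
    [[0,0,0,0,0,0,1],[0,0,0,0,0,0,1],[0,0,0,0,0,0,1],[0,0,0,0,0,0,1],[0,0,0,0,0,0,1],[0,0,0,0,0,0,1],[0,0,0,0,0,0,1]]
  ],
  "grip_force": 35
}}

```text
time_s: 16.35
ee_pos: [437.0, -165.1, 28.3]
ee_rot: [-179.9, -0.0, -0.1]
force: [1.2, 4.4, 2.7]
gripper_width: 21.7
gripper_force: 35.0
```

Emit:
{"name": "send_rows", "arguments": {
  "targets": [
    [[0,0,0,0.015,0,0,1],[0,0,0,0.015,0,0,1],[0,0,0,0.015,0,0,1],[0,0,0,0.015,0,0,1],[0,0,0,0.013,0,0,1],[0,0,0,0,0,0,1],[0,0,0,0,0,0,1]]
  ]
}}

```text
time_s: 17.05
ee_pos: [451.0, -165.2, 28.3]
ee_rot: [-179.9, 0.1, -0.0]
force: [-0.8, 5.0, 5.1]
gripper_width: 21.4
gripper_force: 35.0
```

Emit:
{"name": "send_rows", "arguments": {
  "targets": [
    [[0,0,0,0.01,0,0,1],[0,0,0,0,0,0,1],[0,0,0,0,0,0,1]]
  ]
}}

```text
time_s: 17.35
ee_pos: [451.0, -165.1, 28.3]
ee_rot: [-179.9, 0.3, 0.0]
force: [-5.5, 3.8, 8.7]
gripper_width: 21.3
gripper_force: 35.0
```

At the stop. Release and back away.

Emit:
{"name": "send_rows", "arguments": {
  "targets": [
    [[0,0,0,0,0,0,-0.2],[0,0,0,0,0,0,-0.2],[0,0,0,0,0,0,-0.2],[0,0,0,0,0,0,-0.2],[0,0,0,0,0,0.1,-0.2],[0,0,0,0,0,0.2,-0.2],[0,0,0,0.03,0,0.2,-0.2],[0,0,0,0.03,0,0.18,-0.2],[0,0,0,0,0,0,-0.2],[0,0,0,0,0,0,-0.2]]
  ]
}}

```text
time_s: 18.35
ee_pos: [465.7, -166.3, 164.4]
ee_rot: [180.0, -0.1, 0.0]
force: [-0.4, 0.3, 0.0]
gripper_width: 54.9
gripper_force: 0.0
```

```bash
python3 look.py pics/j.png slide_carrier knob_grip
```

```text
18.35 [ 465.73624706 -166.33655323  164.44849462] [ 1.79959432e+02 -7.83077062e-02  1.89005180e-02] [-0.43669002  0.26374342  0.03603539]
[[-0.0000e+00 -9.7000e-01 -2.3000e-01  5.3033e+02]
 [-1.0000e+00  0.0000e+00 -0.0000e+00 -1.6705e+02]
 [ 0.0000e+00  2.3000e-01 -9.7000e-01  3.3454e+02]
 [ 0.0000e+00  0.0000e+00  0.0000e+00  1.0000e+00]]
slide_carrier 0.59 [319.1 113.9] [ 549.5 -165.5    0. ] depth pt [ 545.8 -165.8   64.6]
knob_grip 0.88 [318.8 240.2] [ 457.  -165.4   43. ] depth pt [ 459.7 -165.5   53.8]
```

View pics/j.png

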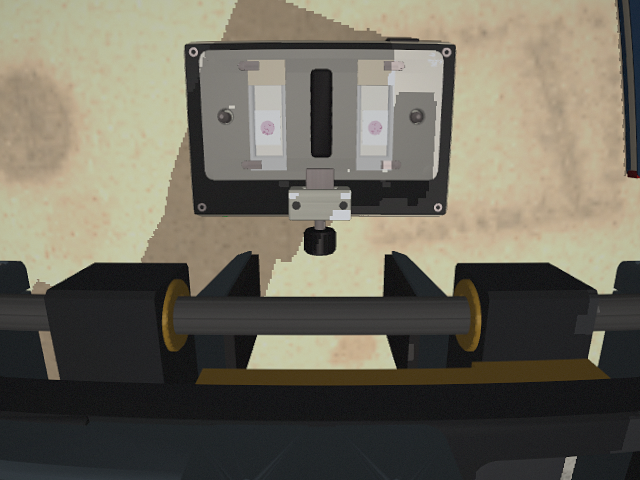

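The toe reaches over the carrier's front edge at (320,176), the red band is hidden, and the knob is home at x = 457. Handing in.

```bash
python3 -c "
from workcell import env
print(env.job_done())"
```

```text
the job is handed in; nothing more can be done
None
```

The carrier lies flat on the deck over both pins, the knob is pushed fully home with its toe over the carrier's front edge, and I handed the job in at about 18 s of the 56 s allowed.

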